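Put a valve seat under the inspection microscope

TASK

Take the tall steel valve seat (the one with the stepped nose) out of the sloping rack, stand it in the round pocket of the microscope's slide with its wide flange down, fully home, and its nose up, and let go of it. Then take the slide by its black knob and move it along the rail until the spring ball clicks into the slide's notch, which puts the seat under the lens, and finish there, still gripping the knob, with the slide steady in its notch for the picture. Do not touch the microscope, and leave everything else on the bench where it is.

Things in the scene. Friction and masses are not known exactly. Their poses are not given: they have to be found in the camera images.
- seat: Valve seat, plain steel, 0.2 kg, a turned part: flange 44 mm in diameter, 8 mm thick; straight hub 28 mm in diameter up to 36 mm; stepped nose narrowing to 18 mm; 46 mm in all. Origin: centre of the flange's underside; z: from flange to nose. It starts in either rack pocket, flange in, nose out, leaning 30 degrees towards the rack's front; held by the hub it lifts out along its own z.
- bush: Bystander in the rack's other pocket, 76 mm beside the seat: the same 44 mm flange but a short plain hub (32 mm in diameter, 22 mm in all), no nose. Origin: centre of the flange's underside.
- rack: Grey fixed rack, 150 mm wide (its y), 105 mm deep, 59 mm high, origin under it on the bench. Its face slopes 30 degrees and looks up and towards its -x, roughly to the robot. Two pockets, 46 mm wide and 6 mm deep, at y = +38 and -38 mm; the centres of their floors are 37 mm above the bench at x = -5 mm.
- stand: Fixed base of the inspection bench, grey, 225 x 470 mm, 22 mm high, with a steel rail along its y. Origin on the bench top under the rail's centre line. +y is the way the slide goes from the loading end to the lens. The microscope's column is clamped on it on the +x side of the rail, nearer or further along each time.
- slide: Aluminium slide on the rail, 70 x 310 mm, its top face 54 mm above the bench. It moves only along the stand's y, 185 mm between stops, starts 0 to 15 mm from the loading stop and stays where it is left; friction about 1.5 N. Origin under the pocket's centre, at bench height; axes as the stand's.
- nest (a point): Centre of the floor of the slide's round pocket: 47 mm in diameter, 6 mm deep, chamfered, in a black block 64 x 64 mm. Floor 62 mm, block top 68 mm above the bench. Axes as the stand's. When loading, let the fingers close across the rail (stand's x), so that the gripper's long side clears the microscope.
- notch (a point): The V-notch, 8 mm wide and 4 mm deep, in the steel bar on the slide's +x edge, level with the pocket's centre. The ball pulls the slide to the notch's centre from within 4 mm on either side; to push it out again takes about 8 N, and it then runs on to the end stop, 35 to 65 mm further. With the fingers eased off the knob the ball centres the slide by itself.
- knob (a point): The slide's black knurled upright knob, 24 mm in diameter (30 mm at its 4 mm high foot), 38 mm high, fixed on the slide 125 mm behind the pocket (to the stand's -y). This point: on its axis, 24 mm above its foot, 78 mm above the bench, where to grip. Grip it from above with the fingers closing across the rail (stand's x), clear of the microscope.
- scope: Camera microscope on its column, fixed, not to be touched. Origin: on the lens axis at bench height; axes as the stand's. Ring light 66 mm in diameter over the rail, from 178 mm above the bench; column 26 mm thick, 125 mm to +x of the lens axis; 390 mm high. Its bracket carries the ball plunger.
- ball (a point): The 8 mm spring ball in the microscope's brass plunger, which presses from +x on the slide's notched edge, 48 mm above the bench, level with the lens along the rail.
- lens (a point): Point on the lens axis at the ring light's underside, 178 mm above the bench; axes as the stand's. At the start 105 to 150 mm further along the rail (+y) than the pocket. The ball sits in the notch when the pocket is right under the lens.
- cap_nut: Bystander: brass domed cap nut, 24 mm wide, 20 mm high, standing on the stand's base on the +x side of the rail.
- pen: Bystander: white pen, 130 mm, on the bench.
- hex_key: Bystander: steel L-shaped hex key, 110 mm, on the bench.
- spanner: Bystander: steel spanner, 180 mm, on the bench.
- jar: Bystander: small jar with black lid, 52 mm in diameter, 55 mm high.
- driver: Bystander: screwdriver, 200 mm, on the bench.
Not all that is in view belongs to the job. Leave any blue or red look-alike of the seat alone.

How it is judged:
On the way:
1. the seat stands in the slide's pocket, flange down and fully home, let go, while the slide is still at the loading end (pocket at least 50 mm short of the lens) (horizontal distance between seat and nest below 0.003 m and z of seat in the frame of nest between -0.002 and 0.002 m and angle between seat's own z axis and vertical below 0.06 rad and contact force between the fingers and seat below 0.2 N and y of nest in the frame of lens below -0.05 m), for 0.3 s.
At the end, for the whole second after the job is handed in: Fingers gripping the knob (over 4 N), slide at rest with the ball in its notch (pocket within 2 mm of the lens axis along the rail), seat free in the pocket, flange down, fully home (2 mm in height, 3 mm off centre, 0.06 rad of upright) (horizontal distance between seat and nest below 0.003 m and z of seat in the frame of nest between -0.002 and 0.002 m and angle between seat's own z axis and vertical below 0.06 rad and y of nest in the frame of lens between -0.002 and 0.002 m and linear speed of slide below 0.005 m/s and contact force between the fingers and slide above 4 N and distance between the grasp point and knob below 0.045 m and contact force between the fingers and seat below 0.2 N); the arm keeps its last pose, push and grip.
It fails at once if the robot touches the microscope or its column (more than 2 N) (contact force between any of the arm, the fingers and scope above 2 N).
It fails at once if a bystander is moved more than 20 mm (distance of any of bush, cap_nut, pen, hex_key, spanner, jar, driver from where it was at the start of the episode above 0.02 m).
It also fails if it takes over 61 s, if anything falls off the work surface, if the arm or the gripper's body presses on something with over 40 N, if the wrist force passes 120 N, or if a joint passes its speed limit or range.

ROBOT

A 7-joint arm with a two-finger parallel gripper is mounted at the origin on the work surface. World frame = base frame: x ahead of the robot, y to its left, z up, the work surface at z = 0. Lengths are in m, angles in rad, forces in N, time in s.
With the tool pointing down it reaches from about 0.4 to 0.85 m from the base axis. Payload 10.4 kg.
Tool frame: the origin (TCP) lies on the centre line of the jaws, within the pads' length; the fingertips stand 8 mm ahead of it and the grasp point (between the pads) lies 11 mm behind it (r.finger_overhang is the distance from the TCP to the fingertips, in m); z points along the fingers, y is the line along which they close (so a half turn about z gives the same grasp; the last joint's range is limited). The gripper opens to 87 mm and grips with 3 to 60 N. Pads are 19 mm wide; open, the fingers measure 117 mm over their backs; the gripper's body (75 mm by 190 mm) begins 51 mm behind the grasp point.
Start: joints at [-1.256, 0.332, -0.065, 1.46, 0.022, 1.35, -0.088], TCP at [0.207, 0.59, 0.231] pointing down, gripper open.
Joint ranges: [-2.6, 2.6], [-0.5, 2.12], [-1.47, 1.34], [0.16, 2.42], [-1.27, 4.41], [0.06, 2.06], [-2.6, 2.6]. Speed limits (rad/s): [2.22, 2.22, 2.79, 2.79, 3.14, 3.14, 3.14].

INTERFACE

Orientations are given as a unit quaternion [x, y, z, w].
In Python, from bench import r, vision gives the robot as it stands.
- The arm moves only by the tool drive_tool, never from a script. Its argument "series" is a list of rows, each a list of 2 entries, a list of its own where there are three numbers: the shift along the world's x, y, z in cm, then the turn about the world's z in degrees. A call has exactly 10 rows; each row shifts and turns the commanded pose from where the row before left it; what a row does not reach is not made up. A row lasts 1/8 s, in which the tool goes at most 62.5 mm and 10.7 degrees, less where a joint would pass 70% of its speed; a pose out of reach is approached as far as the arm can. A call with a gripper value outside its range is refused whole. "hand" is the closure, from 0 (fully open) to 1 (shut), set as the call begins (left out, the last holds). The fingers move at their own pace and stop on an object; "newtons" is the grip in N (left out, the last holds). Time passes only in rows, so rows that do not move let the fingers close, or fill a call up. It gives the time, the measured TCP pose, the force, the opening and the grip force at its end, in the units of the state.
- r.read_state(): the state, without advancing time (a new reading comes with each control period).
- vision.camera(name): name is "side" or "top" or "wrist"; returns a dict with "color" (400x640x3 uint8, red, green, blue), "intrinsics" (3x3 intrinsics, pixels), "k1" (the pictures are not rectified: a ray, as slopes to the right and down, at radius r is drawn at 1 + k1 r^2 times it, then the intrinsics apply), "R" (3x3) and "t" (3): a world point X has camera coordinates R X + t; the wrist camera has in their place "mount" (4x4, takes a point from camera to tool coordinates, whose origin is the TCP and whose axes are the flange's). Camera axes: x right, y down, z forward; pixel columns grow to the right and rows downward; lengths in m; the calibration is good to about 2 mm. A picture is of the moment at which its call begins: read the wrist's pose just before it. There is no depth.
- r.close_job(): hands the job in; it is judged then, once.
The state is a dict: "time": time; "joint_positions": joint angles; "joint_vel": joint speeds; "joint_torque": joint torques, N m; "ee_pos": TCP position; "eef_rot": TCP orientation; "ft_force": force on the tool from outside, world axes, zero at the start; "torque": the same for the moment, N m; "width": finger opening in m; "grip_force": force on a finger pad.
Only numpy, scipy, OpenCV 4.12 (cv2) and the standard library are available. Lean on these libraries where they do the work, as an engineer would, in place of code of your own. Each camera call takes 0.05 s, during which the arm holds its last target. There are 200 camera calls.

## Working session

There is one attempt and no reset: what is moved stays moved. The work goes in short steps, Python scripts to look and compute and a tool call to move; the robot and the scene stay as the last step left them, time stands still between calls to the robot, and variables do not carry over. Pictures are saved under pics/ and viewed, at most 10 in all, crops included, and the job is handed in when it is done.

Besides the shell and the picture viewer there is one more tool, called after "Emit:" as name(argument=value, ...) on one line, values as JSON. drive_tool: Moves the arm, as the interface text tells. Its arguments: {"type":"object","properties":{"series":{"type":"array"},"hand":{"type":"number"},"newtons":{"type":"number"}},"required":["series"]}

```bash
ls; mkdir -p pics
cat > h.py <<'E'
import numpy as np, cv2
from bench import r, vision
def cam(n):
    s=r.read_state(); c=vision.camera(n)
    if n=="wrist":
        from scipy.spatial.transform import Rotation as Ro
        T=np.eye(4);T[:3,:3]=Ro.from_quat(s["eef_rot"]).as_matrix();T[:3,3]=s["ee_pos"]
        M=np.linalg.inv(T@np.array(c["mount"]));c["R"]=M[:3,:3];c["t"]=M[:3,3]
    c["R"]=np.array(c["R"]);c["t"]=np.array(c["t"]);c["K"]=np.array(c["intrinsics"])
    return c
def ray(c,u,v):
    d=np.array([c["k1"],0,0,0,0],float)
    p=cv2.undistortPoints(np.array([[[u,v]]],float),c["K"],d)[0,0]
    o=-c["R"].T@c["t"]; return o,c["R"].T@np.array([p[0],p[1],1])
def onz(c,u,v,z):
    o,d=ray(c,u,v); return o+d*(z-o[2])/d[2]
def proj(c,X):
    return cv2.projectPoints(np.array(X,float).reshape(-1,1,3),cv2.Rodrigues(c["R"])[0],c["t"],c["K"],np.array([c["k1"],0,0,0,0],float))[0][:,0]
def save(c,f): cv2.imwrite(f,c["color"][:,:,::-1])
E
python3 - <<'E'
from h import *
print(r.read_state())
a=[]
for n in ("side","top","wrist"):
    c=cam(n); save(c,f"pics/{n}0.png"); print(n,-c["R"].T@c["t"],c["R"].round(2).tolist(),c["K"][0,0],c["k1"])
E
```

```text
pics
{'time': 0.0, 'joint_positions': array([-1.25563928,  0.3328872 , -0.06468198,  1.4609037 ,  0.021619  ,
        1.34989518, -0.08850273]), 'joint_vel': array([ 0.00039778, -0.00103544, -0.00074938, -0.00174272,  0.00022009,
        0.00136569,  0.00037696]), 'joint_torque': array([-1.39863372e-03, -6.23261046e+01,  2.43294012e-02, -3.89906466e+01,
       -6.11974834e-02,  3.98310309e-02,  1.01811256e-04]), 'ee_pos': array([0.20700899, 0.58934283, 0.22976228]), 'eef_rot': array([ 1.68074622e-01,  9.85774027e-01, -6.94803624e-04, -7.41315612e-05]), 'ft_force': array([ 1.03264476, -0.03010102,  0.30575177]), 'torque': array([0.02352129, 0.00103991, 0.01249148]), 'grip_force': 0.0, 'width': 0.0872124887420343}
side [1.03384063e-03 7.73959512e-01 1.03822873e+00] [[-0.84, -0.54, -0.01], [-0.37, 0.58, -0.73], [0.4, -0.61, -0.69]] 430.74882011419334 -0.0877018789143655
top [ 0.40632906 -0.02364057  1.44894096] [[0.02, -1.0, -0.01], [-1.0, -0.02, -0.1], [0.09, 0.01, -1.0]] 464.6176969928354 0.03980604589790693
wrist [0.13363211 0.61678516 0.38256335] [[0.33, 0.94, -0.0], [0.9, -0.32, 0.28], [0.27, -0.1, -0.96]] 341.8054871177295 -0.05196497388165258
```

View pics/top0.png

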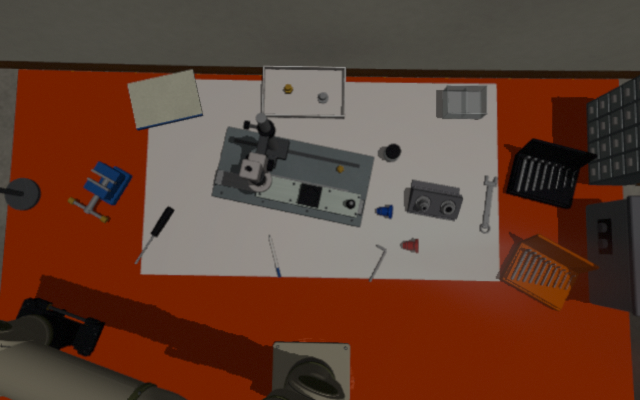

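View pics/side0.png

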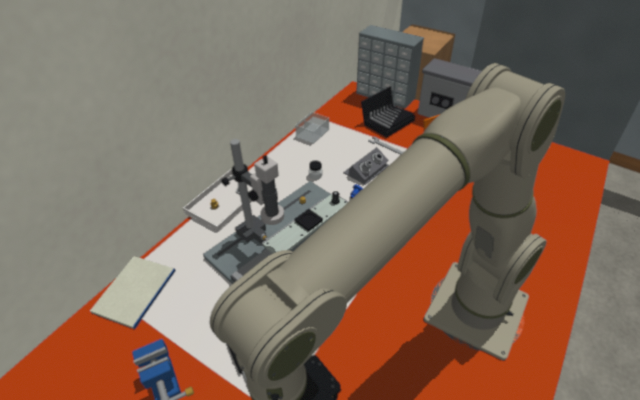

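The top view shows the rack at about (435,200), with the seat in its left pocket around (422,205) and the bush around (447,209). The knob is at (350,203), the black pocket block at (310,195) and the ring light near (258,182). In the side view the arm covers the loading end.

Run:
```python
from h import *
c=cam("top")
for n,u,v,z in [("rackA",422,203,.06),("rackB",448,208,.05),("knob",350,203,.092),("block",310,195,.068),("ring",260,182,.18),("nut",340,169,.03),("jar",392,151,.055),("blue",385,211,.02),("red",411,245,.02),("stand c1",228,129,.022),("c2",374,155,.022),("c3",360,225,.022),("c4",213,196,.022),("scopetop",262,120,.39)]:
    print(n,onz(c,u,v,z).round(3))
im=cv2.resize(c["color"][100:270,200:500],(800,453),interpolation=cv2.INTER_CUBIC)
cv2.imwrite("pics/topc.png",im[:,:,::-1])
```

```text
rackA [ 0.538 -0.325  0.06 ]
rackB [ 0.526 -0.405  0.05 ]
knob [ 0.532 -0.108  0.092]
block [0.556 0.01  0.068]
ring [0.577 0.146 0.18 ]
nut [ 0.642 -0.08   0.03 ]
jar [ 0.696 -0.236  0.055]
blue [ 0.515 -0.22   0.02 ]
red [ 0.413 -0.3    0.02 ]
stand c1 [0.764 0.272 0.022]
c2 [ 0.689 -0.185  0.022]
c3 [ 0.471 -0.144  0.022]
c4 [0.552 0.311 0.022]
scopetop [0.694 0.118 0.39 ]
```

View pics/topc.png

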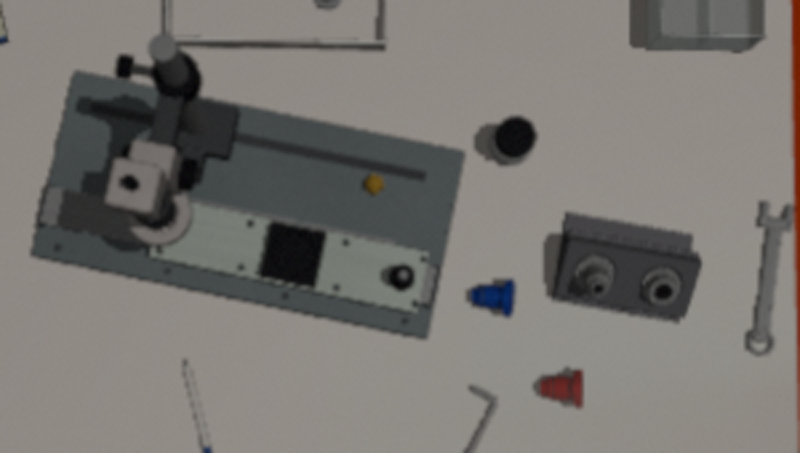

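Emit:
drive_tool(series=[[[2.9, -4, 1.5], 1], [[2.9, -4, 1.5], 1], [[2.9, -4, 1.5], 1], [[2.9, -4, 1.5], 1], [[2.9, -4, 1.5], 1], [[2.9, -4, 1.5], 1], [[0, -5, 0], 1], [[0, -5, 0], 1], [[0, -5, 0], 1], [[0, -5, 0], 1]], hand=0.36)

```text
time: 1.45
ee_pos: [0.3809, 0.148, 0.3206]
eef_rot: [0.081, 0.997, 0.0, 0.0]
ft_force: [0.8, 0.3, 0.5]
width: 0.0556
grip_force: 0.0
```

Emit:
drive_tool(series=[[[0, -5, 0], 0], [[0, -5, 0], 0], [[0.5, -5, 0], 0], [[1, -5, 0], 0], [[1, -4, 0], 0], [[1, -4, 0], 0], [[1, -1, 0], 0], [[0, 0, 0], 0], [[0, 0, 0], 0], [[0, 0, 0], 0]])

```text
time: 2.7
ee_pos: [0.4259, -0.1396, 0.3206]
eef_rot: [0.081, 0.997, 0.0, -0.0]
ft_force: [-0.4, -0.6, -0.3]
width: 0.056
grip_force: 0.0
```

Run:
```python
from h import *
s=r.read_state();print(s["ee_pos"],s["joint_positions"].round(2))
c=cam("wrist");save(c,"pics/w1.png");np.savez("w1.npz",**{k:c[k] for k in("R","t","K","k1","intrinsics")})
```

```text
[ 0.42591508 -0.13958376  0.32055504] [-0.6  -0.19  0.72  1.78  0.13  1.51  1.51]
```

View pics/w1.png

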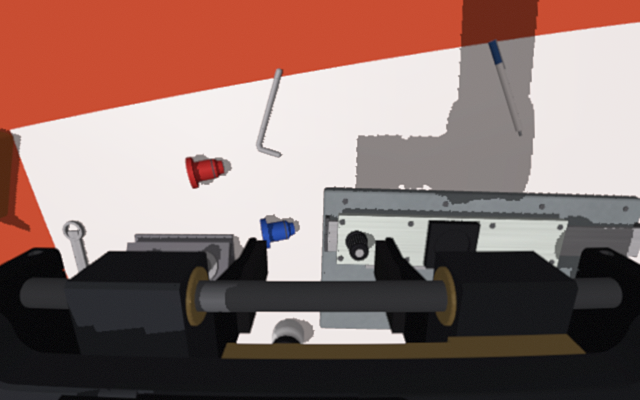

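The wrist view shows the knob top at (360,245), the pocket block at about (453,245) and the rack half hidden behind the gripper at (185,245). I'll move ahead so both come clear of the fingers.

Emit:
drive_tool(series=[[[3, -1, 0], 0], [[3, -1, 0], 0], [[3, -1, 0], 0], [[3, -1, 0], 0], [[2, -1, 0], 0], [[0, 0, 0], 0], [[0, 0, 0], 0], [[0, 0, 0], 0], [[0, 0, 0], 0], [[0, 0, 0], 0]])

```text
time: 4.0
ee_pos: [0.566, -0.1901, 0.3208]
eef_rot: [0.081, 0.997, 0.0, 0.0]
ft_force: [-0.6, -0.4, -0.4]
width: 0.0558
grip_force: 0.0
```

Run:
```python
from h import *
c=cam("wrist")
cv2.imwrite("pics/w2raw.png",c["color"][:,:,::-1])
np.savez("w2.npz",**{k:c[k] for k in("R","t","K","k1","color")})
cv2.imwrite("pics/w2.png",cv2.resize(c["color"][20:260,100:540],(800,436),interpolation=cv2.INTER_CUBIC)[:,:,::-1])
```

```text
(no output)
```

View pics/w2.png

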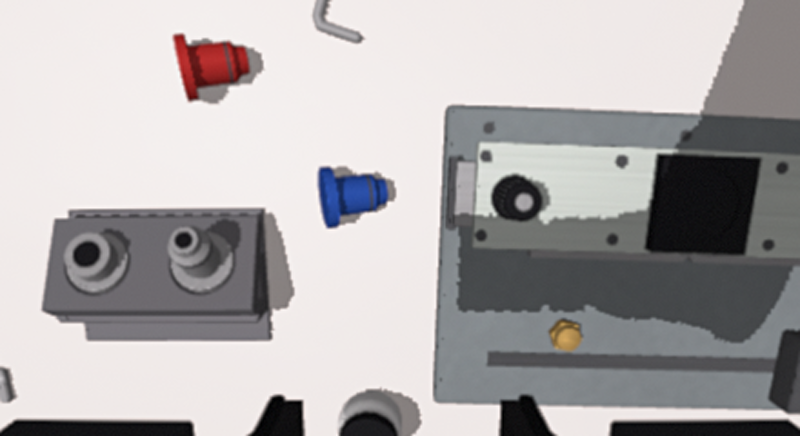

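```bash
cat > m.py <<'E'
from h import *
d=np.load("w2.npz");c={k:d[k] for k in d.files};c["k1"]=float(c["k1"])
im=c["color"]
P=lambda u,v,z:onz(c,100+(u+.5)/1.818-.5,20+(v+.5)/1.818-.5,z)
m=(im.max(2)<45).astype(np.uint8)
n,l,st,ce=cv2.connectedComponentsWithStats(m)
for i in range(1,n):
    if st[i,4]>150: print(i,st[i],ce[i])
i=l[int(20+205/1.818),int(100+705/1.818)]
ct=max(cv2.findContours((l==i).astype(np.uint8),0,2)[0],key=cv2.contourArea)
q=cv2.boxPoints(cv2.minAreaRect(ct));print("quad",q.round(1).tolist())
W=np.array([onz(c,*p,.068) for p in q]);print(W.round(4),W.mean(0),np.linalg.norm(np.diff(W,axis=0),axis=1))
for n_,u,v,z in [("stA",447,106,.022),("stB",435,401,.022),("slA",478,142,.054),("slB",473,248,.054),("slTopR",651,150,.054),("slBotR",640,253,.054),
 ("knobtop",517,198,.092),("cap",524,203,.092),
 ("nose",184,241,.0768),("flc",201,262,.0439),("bushtop",89,255,.056),("rk1",56,218,.0),("rk2",264,209,.0),("rfrontL",45,311,.059),("rfrontR",253,313,.059),("nut",567,335,.04)]:
    print(n_,P(u,v,z).round(4))
E
python3 m.py
```

```text
2 [ 455  105   63   55 2929] [485.76442472 132.21509047]
4 [371 117  27  24 385] [382.67012987 128.63636364]
16 [524 180  43  65 313] [543.55591054 204.28434505]
31 [    0   209   640   191 61654] [316.72528952 333.79483894]
47 [ 197  238  247   51 4565] [319.2966046 268.8109529]
quad [[454.79998779296875, 157.8000030517578], [457.3999938964844, 104.19999694824219], [517.2000122070312, 107.0], [514.5999755859375, 160.6999969482422]]
[[ 0.5799 -0.0275  0.068 ]
 [ 0.5177 -0.0208  0.068 ]
 [ 0.5314  0.0495  0.068 ]
 [ 0.595   0.0456  0.068 ]] [0.55601175 0.01169479 0.068     ] [0.06257665 0.07160562 0.0636297 ]
stA [ 0.4673 -0.1408  0.022 ]
stB [ 0.6827 -0.1812  0.022 ]
slA [ 0.4941 -0.1266  0.054 ]
slB [ 0.5623 -0.139   0.054 ]
slTopR [ 0.5166 -0.0147  0.054 ]
slBotR [ 0.5839 -0.0262  0.054 ]
knobtop [ 0.5297 -0.112   0.092 ]
cap [ 0.5334 -0.1082  0.092 ]
nose [ 0.5235 -0.3236  0.0768]
flc [ 0.5427 -0.3277  0.0439]
bushtop [ 0.5235 -0.399   0.056 ]
rk1 [ 0.4961 -0.4461  0.    ]
rk2 [ 0.5167 -0.2858  0.    ]
rfrontL [ 0.5561 -0.4407  0.059 ]
rfrontR [ 0.5815 -0.2955  0.059 ]
nut [ 0.6392 -0.078   0.04  ]
```

The block spans roughly (455..517, 105..160) in the raw frame. The nest comes out near (0.557, 0.014), with the stand yawed about -10.4°. The seat's hub point at h=28 is near (0.533, -0.3245), with the rack yawed about -9.3°, which matches the tool's present yaw.

Emit:
drive_tool(series=[[[-1.1, -4.5, -3], 0], [[-1.1, -4.5, -3], 0], [[-1.1, -4.4, -3], 0], [[0, 0, -4], 0], [[0, 0, -4], 0], [[0, 0, -4], 0], [[0, 0, -3], 0], [[0, 0, -1], 0], [[0, 0, 0], 0], [[0, 0, 0], 0]], hand=0.36)

```text
time: 5.3
ee_pos: [0.5338, -0.3248, 0.072]
eef_rot: [0.082, 0.997, -0.0, 0.001]
ft_force: [-0.8, -0.4, 0.1]
width: 0.0555
grip_force: 0.0
```

Run:
```python
from h import *
c=cam("wrist");save(c,"pics/w3.png")
print(r.read_state()["ee_pos"])
p=proj(c,[[.5327,-.3245,.0612],[.5235,-.3236,.0768]]);print(p)
```

```text
[ 0.53382339 -0.3247471   0.0719751 ]
[[318.32518891 253.59026559]
 [316.75723603 250.00808778]]
```

View pics/w3.png

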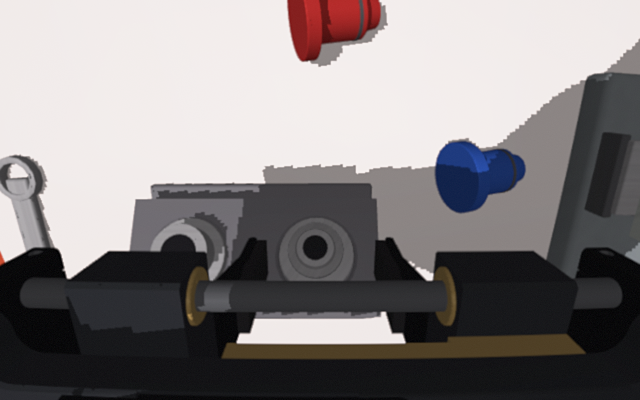

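The nose is centred at (316,247), 3 px from where I predicted, and sits midway between the fingers. I'll go down and grip.

Emit:
drive_tool(series=[[[0, 0, -0.6], 0], [[0, 0, -0.6], 0], [[0, 0, -0.5], 0], [[0, 0, 0], 0], [[0, 0, 0], 0], [[0, 0, 0], 0], [[0, 0, 0], 0], [[0, 0, 0], 0], [[0, 0, 0], 0], [[0, 0, 0], 0]])

```text
time: 6.6
ee_pos: [0.5331, -0.3243, 0.0536]
eef_rot: [0.082, 0.997, 0.0, 0.0]
ft_force: [0.8, 0.4, 0.3]
width: 0.0553
grip_force: 0.0
```

Emit:
drive_tool(series=[[[0, 0, 0], 0], [[0, 0, 0], 0], [[0, 0, 0], 0], [[0, 0, 0], 0], [[0, 0, 0], 0], [[0, 0, 0], 0], [[0, 0, 0], 0], [[0, 0, 0], 0], [[0, 0, 0], 0], [[0, 0, 0], 0]], hand=1, newtons=25)

```text
time: 7.85
ee_pos: [0.5331, -0.326, 0.0542]
eef_rot: [0.082, 0.997, -0.001, 0.001]
ft_force: [0.4, -5.2, 1.8]
width: 0.0276
grip_force: 25.0
```

Emit:
drive_tool(series=[[[-0.5, 0.08, 0.87], 0], [[-0.5, 0.08, 0.87], 0], [[-0.5, 0.08, 0.87], 0], [[-0.5, 0.08, 0.87], 0], [[0, 0, 2], 0], [[0, 0, 2], 0], [[0, 0, 2], 0], [[0, 0, 2], 0], [[0, 0, 2], 0], [[0, 0, 2], 0]])

```text
time: 9.1
ee_pos: [0.5131, -0.3211, 0.2098]
eef_rot: [0.082, 0.997, 0.0, 0.0]
ft_force: [1.2, -0.5, -1.8]
width: 0.0278
grip_force: 25.0
```

Emit:
drive_tool(series=[[[0.2, 2.2, 0], -9.1], [[0.2, 2.2, 0], -9.1], [[0.2, 2.2, 0], -9.1], [[0.2, 2.2, 0], -9.1], [[0.2, 2.2, 0], -9.1], [[0.2, 2.2, 0], -9.1], [[0.2, 2.2, 0], -9.1], [[0.2, 2.2, 0], -9.1], [[0.2, 2.2, 0], -9.1], [[0.2, 2.2, 0], -9.1]])

```text
time: 10.35
ee_pos: [0.5332, -0.1003, 0.209]
eef_rot: [0.77, 0.638, 0.0, -0.0]
ft_force: [0.4, 0.1, -2.0]
width: 0.0278
grip_force: 25.0
```

Emit:
drive_tool(series=[[[0, 0, 0], 0], [[0, 0, 0], 0], [[0, 0, 0], 0], [[0, 0, 0], 0], [[0, 0, 0], 0], [[0, 0, 0], 0], [[0, 0, 0], 0], [[0, 0, 0], 0], [[0, 0, 0], 0], [[0, 0, 0], 0]])

```text
time: 11.6
ee_pos: [0.5331, -0.101, 0.2084]
eef_rot: [0.768, 0.64, 0.0, 0.0]
ft_force: [0.7, 0.5, -1.8]
width: 0.0275
grip_force: 25.0
```

Run:
```python
from h import *
c=cam("wrist")
print(r.read_state()["ee_pos"],r.read_state()["joint_positions"].round(2))
np.savez("w4.npz",**{k:c[k] for k in("R","t","K","k1","color")})
im=np.clip(c["color"].astype(float)*1.6,0,255).astype(np.uint8)
cv2.imwrite("pics/w4.png",im[:,:,::-1])
print(proj(c,[[.5565,.014,.062]]))
```

```text
[ 0.53310177 -0.10112874  0.20837439] [-0.94  0.36  1.29  1.76 -0.36  1.3   0.25]
[[323.46785334  52.38261274]]
```

View pics/w4.png

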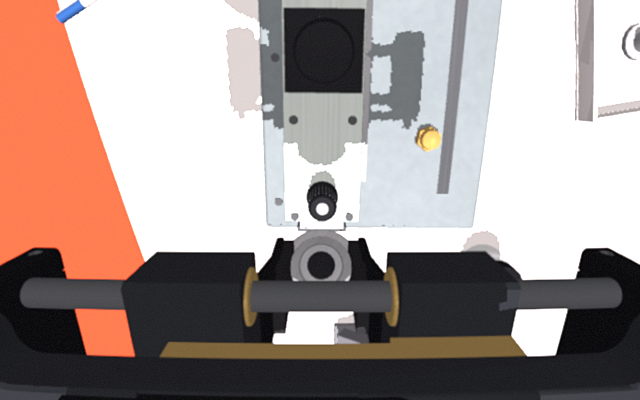

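The seat is held at (321,262), nose towards the camera. The block shows at (284..364, 9..93) and the pocket circle is centred near (323,49). I'll refine both.

Run:
```python
from h import *
d=np.load("w4.npz");c={k:d[k] for k in d.files};c["k1"]=float(c["k1"])
im=c["color"];g=cv2.cvtColor(im,cv2.COLOR_RGB2GRAY)
m=(g<60).astype(np.uint8);m[100:]=0
n,l,st,ce=cv2.connectedComponentsWithStats(m);i=l[30,300];print(st[i],ce[i])
ct=max(cv2.findContours((l==i).astype(np.uint8),0,2)[0],key=cv2.contourArea)
q=cv2.boxPoints(cv2.minAreaRect(ct));print(q.round(1).tolist())
W=np.array([onz(c,*p,.068) for p in q]);print(W.round(4).tolist(),W.mean(0).round(4),np.linalg.norm(np.diff(W,axis=0),axis=1).round(4))
b=cv2.resize(np.clip((g[0:105,270:380].astype(float)-0)*6,0,255).astype(np.uint8),None,fx=4.5,fy=4.5,interpolation=cv2.INTER_CUBIC)
cv2.imwrite("pics/w4c.png",b)
h=cv2.HoughCircles(cv2.medianBlur(b,5),cv2.HOUGH_GRADIENT,1,20,param1=60,param2=15,minRadius=110,maxRadius=170)
print(None if h is None else h[0][:5])
for k in (h[0][:3] if h is not None else []):
    print(onz(c,270+(k[0]+.5)/4.5-.5,(k[1]+.5)/4.5-.5,.068).round(4),k[2]/4.5)
# slide edges
for row in (110,125): print(row,[int(x) for x in g[row,255:385]])
```

```text
[ 284    8   81   85 6633] [323.39363787  49.55661088]
[[284.0, 8.0], [364.0, 8.0], [364.0, 92.0], [284.0, 92.0]]
[[0.5319, 0.0509, 0.068], [0.5931, 0.0398, 0.068], [0.5837, -0.0227, 0.068], [0.519, -0.0109, 0.068]] [0.5569 0.0143 0.068 ] [0.0622 0.0632 0.0657]
[[239.5 217.5 139.7]
 [241.5 237.5 138.6]
 [246.5 261.5 160.6]
 [221.5 247.5 156.2]
 [219.5 225.5 151.8]]
[0.5564 0.0166 0.068 ] 31.044443
[0.5562 0.0133 0.068 ] 30.800001
[0.5563 0.0092 0.068 ] 35.68889
110 [139, 130, 132, 144, 153, 149, 117, 85, 104, 128, 135, 135, 136, 138, 135, 121, 111, 103, 84, 73, 71, 71, 73, 72, 70, 73, 68, 77, 101, 114, 115, 116, 115, 115, 113, 114, 113, 112, 114, 114, 114, 113, 114, 113, 113, 112, 114, 116, 117, 115, 112, 114, 114, 114, 113, 113, 115, 115, 114, 115, 116, 116, 115, 114, 113, 114, 115, 114, 113, 115, 116, 114, 113, 111, 113, 116, 115, 113, 112, 114, 115, 116, 114, 110, 110, 113, 114, 115, 115, 116, 115, 115, 116, 114, 115, 116, 116, 115, 116, 114, 114, 114, 115, 115, 115, 113, 115, 106, 90, 90, 93, 91, 92, 86, 74, 74, 100, 130, 136, 136, 135, 128, 112, 109, 109, 111, 123, 139, 141, 138]
125 [240, 240, 240, 241, 242, 242, 229, 163, 120, 128, 139, 141, 141, 140, 139, 141, 141, 140, 126, 91, 71, 68, 69, 71, 72, 72, 69, 71, 85, 109, 117, 115, 115, 113, 115, 114, 112, 110, 110, 112, 114, 116, 114, 114, 114, 112, 114, 116, 117, 115, 114, 113, 114, 115, 115, 115, 116, 114, 113, 115, 116, 115, 115, 112, 115, 113, 114, 113, 113, 115, 116, 115, 113, 111, 114, 115, 114, 113, 113, 115, 114, 115, 112, 110, 111, 114, 114, 114, 115, 116, 115, 115, 115, 118, 117, 112, 107, 103, 103, 106, 114, 115, 115, 116, 114, 115, 110, 92, 88, 92, 90, 90, 86, 99, 135, 142, 140, 139, 140, 140, 140, 140, 139, 139, 139, 139, 139, 138, 139, 139]
```

View pics/w4c.png

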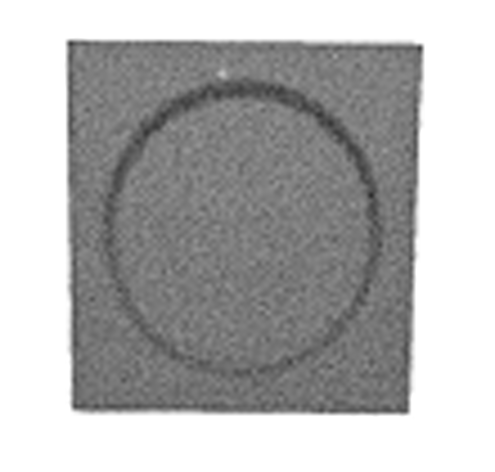

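The pocket circle is centred at (242,226) in the crop, which agrees with the block's centre, so the nest is at (0.5568, 0.0145). I'll move over it and then lower slowly. The flange's low edge should touch at a TCP height of about 0.090.

Emit:
drive_tool(series=[[[0.6, 2.9, 0], 0], [[0.6, 2.9, 0], 0], [[0.6, 2.9, 0], 0], [[0.6, 2.9, 0], 0], [[0, 0, -2], 0], [[0, 0, -2], 0], [[0, 0, -2], 0], [[0, 0, -2], 0], [[0, 0, -2], 0], [[0, 0, 0], 0]])

```text
time: 12.9
ee_pos: [0.5562, 0.0146, 0.1068]
eef_rot: [0.768, 0.64, -0.001, -0.0]
ft_force: [0.4, 0.2, -1.3]
width: 0.0275
grip_force: 25.0
```

Emit:
drive_tool(series=[[[0, 0, 0], 0], [[0, 0, 0], 0], [[0, 0, -0.3], 0], [[0, 0, -0.3], 0], [[0, 0, -0.3], 0], [[0, 0, -0.3], 0], [[0, 0, 0], 0], [[0, 0, 0], 0], [[0, 0, 0], 0], [[0, 0, 0], 0]], newtons=6)

```text
time: 14.15
ee_pos: [0.5572, 0.0149, 0.0964]
eef_rot: [0.768, 0.64, 0.0, 0.0]
ft_force: [0.3, -0.2, -2.0]
width: 0.0276
grip_force: 6.0
```

Run:
```python
from h import *
s=r.read_state();print(s["ee_pos"],s["joint_positions"].round(2),s["ft_force"].round(2))
```

```text
[0.55715455 0.01492569 0.09643121] [-0.99  0.53  1.13  1.84 -0.53  1.11  0.15] [ 0.27 -0.2  -1.97]
```

Still no contact, and the joints are within range. I'll lower further.

Emit:
drive_tool(series=[[[0, 0, -0.2], 0], [[0, 0, -0.2], 0], [[0, 0, -0.2], 0], [[0, 0, -0.2], 0], [[0, 0, -0.1], 0], [[0, 0, 0], 0], [[0, 0, 0], 0], [[0, 0, 0], 0], [[0, 0, 0], 0], [[0, 0, 0], 0]])

```text
time: 15.4
ee_pos: [0.5576, 0.014, 0.088]
eef_rot: [0.768, 0.64, 0.0, 0.001]
ft_force: [-1.4, -3.5, 4.8]
width: 0.0282
grip_force: 6.0
```

Emit:
drive_tool(series=[[[0, 0, -0.1], 0], [[0, 0, -0.1], 0], [[0, 0, -0.1], 0], [[0, 0, -0.1], 0], [[0, 0, 0], 0], [[0, 0, 0], 0], [[0, 0, 0], 0], [[0, 0, 0], 0], [[0, 0, 0], 0], [[0, 0, 0], 0]])

```text
time: 16.65
ee_pos: [0.5578, 0.0149, 0.0839]
eef_rot: [0.768, 0.64, 0.001, 0.0]
ft_force: [-1.3, -1.5, 7.7]
width: 0.0281
grip_force: 7.5
```

Emit:
drive_tool(series=[[[0, 0, 0], 0], [[0, 0, 0], 0], [[0, 0, 0], 0], [[0, 0, 0], 0], [[0, 0, 0], 0], [[0, 0, 0], 0], [[0, 0, 0], 0], [[0, 0, 0], 0], [[0, 0, 0], 0], [[0, 0, 0], 0]], hand=0.4)

```text
time: 17.9
ee_pos: [0.5571, 0.0149, 0.0834]
eef_rot: [0.768, 0.64, 0.0, 0.0]
ft_force: [-0.1, 0.4, -0.1]
width: 0.0521
grip_force: 0.0
```

Emit:
drive_tool(series=[[[0, 0, 2], 0], [[0, 0, 4], 0], [[0, 0, 4], 0], [[0, 0, 2], 0], [[-0.6, -2.9, 0], 0], [[-0.6, -2.9, 0], 0], [[-0.6, -2.9, 0], 0], [[-0.6, -2.9, 0], 0], [[0, 0, 0], 0], [[0, 0, 0], 0]])

```text
time: 19.15
ee_pos: [0.5332, -0.1004, 0.2034]
eef_rot: [0.768, 0.641, 0.0, -0.0]
ft_force: [-0.5, 0.4, -0.3]
width: 0.0521
grip_force: 0.0
```

Run:
```python
from h import *
s=r.read_state();print(s["ee_pos"],s["joint_positions"].round(2))
c=cam("wrist")
np.savez("w5.npz",**{k:c[k] for k in("R","t","K","k1","color")})
cv2.imwrite("pics/w5.png",cv2.resize(np.clip(c["color"][0:240,240:480].astype(float)*2,0,255).astype(np.uint8),(600,600),interpolation=cv2.INTER_CUBIC)[:,:,::-1])
print(proj(c,[[.5567,.0145,.108],[.5567,.0145,.07],[.5567-.0226,.0145-.1229,.092]]))
```

```text
[ 0.53321852 -0.10040288  0.20338382] [-0.93  0.35  1.26  1.76 -0.35  1.28  0.24]
[[324.38656476  42.44771761]
 [323.86719403  50.39637434]
 [323.42526265 211.72375473]]
```

View pics/w5.png

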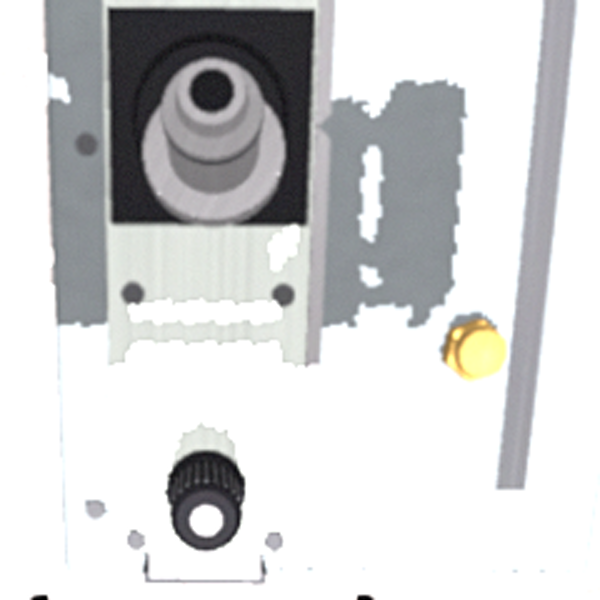

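The seat has not seated. The nose is at raw (324,36) where (324,42) is expected. The flange's near edge rides on the block's -y rim while a crescent of pocket shows on the far side, so it leans about 8° and sits roughly 2 mm short. I'll regrip, lift slightly, shift it 1.5 mm along +y and lower again.

Emit:
drive_tool(series=[[[0.6, 2.9, 0], 0], [[0.6, 2.9, 0], 0], [[0.6, 2.9, 0], 0], [[0.6, 2.9, 0], 0], [[0, 0, -4], 0], [[0, 0, -4], 0], [[0, 0, -2], 0], [[0, 0, -1.6], 0], [[0, 0, 0], 0], [[0, 0, 0], 0]])

```text
time: 20.45
ee_pos: [0.5578, 0.0148, 0.0884]
eef_rot: [0.768, 0.64, 0.001, 0.0]
ft_force: [-0.1, 0.5, 0.3]
width: 0.0524
grip_force: 0.0
```

Emit:
drive_tool(series=[[[0, 0, 0], 0], [[0, 0, 0], 0], [[0, 0, 0], 0], [[0, 0, 0], 0], [[0, 0, 0], 0], [[0, 0, 0], 0], [[0, 0, 0], 0], [[0, 0, 0.15], 0], [[0, 0, 0.15], 0], [[0, 0, 0], 0]], hand=1, newtons=12)

```text
time: 21.7
ee_pos: [0.5571, 0.0149, 0.0904]
eef_rot: [0.768, 0.64, -0.0, 0.0]
ft_force: [0.7, -0.4, -2.2]
width: 0.0281
grip_force: 11.9
```

Emit:
drive_tool(series=[[[0.03, 0.15, 0], 0], [[0, 0, 0], 0], [[0, 0, -0.1], 0], [[0, 0, -0.1], 0], [[0, 0, -0.1], 0], [[0, 0, -0.1], 0], [[0, 0, -0.1], 0], [[0, 0, 0], 0], [[0, 0, 0], 0], [[0, 0, 0], 0]], newtons=5)

```text
time: 22.95
ee_pos: [0.5578, 0.0161, 0.0859]
eef_rot: [0.768, 0.64, 0.0, 0.0]
ft_force: [-2.7, -1.2, 5.5]
width: 0.0285
grip_force: 5.0
```

Emit:
drive_tool(series=[[[0, 0, -0.1], 0], [[0, 0, 0], 0], [[0, 0, 0], 0], [[0, 0, 0], 0], [[0, 0, 0], 0], [[0, 0, 0], 0], [[0, 0, 0], 0], [[0, 0, 0], 0], [[0, 0, 0], 0], [[0, 0, 0], 0]], hand=0.4)

```text
time: 24.2
ee_pos: [0.5574, 0.0164, 0.0844]
eef_rot: [0.768, 0.64, 0.0, 0.0]
ft_force: [-1.1, 0.2, 0.5]
width: 0.0521
grip_force: 0.0
```

Emit:
drive_tool(series=[[[0, 0, 2], 0], [[0, 0, 4], 0], [[0, 0, 4], 0], [[0, 0, 2], 0], [[-0.6, -2.9, 0], 0], [[-0.6, -2.9, 0], 0], [[-0.6, -2.9, 0], 0], [[-0.6, -2.9, 0], 0], [[0, 0, 0], 0], [[0, 0, 0], 0]])

```text
time: 25.45
ee_pos: [0.5335, -0.0989, 0.2044]
eef_rot: [0.768, 0.641, 0.0, -0.0]
ft_force: [-0.3, 0.6, -0.7]
width: 0.0521
grip_force: 0.0
```

Run:
```python
from h import *
s=r.read_state();print(s["ee_pos"])
c=cam("wrist")
np.savez("w6.npz",**{k:c[k] for k in("R","t","K","k1","color")})
cv2.imwrite("pics/w6.png",cv2.resize(np.clip(c["color"][0:240,240:480].astype(float)*2,0,255).astype(np.uint8),(600,600),interpolation=cv2.INTER_CUBIC)[:,:,::-1])
p=proj(c,[[.5567,.0145,.108],[.5567,.0145,.07],[.5567-.0226,.0145-.1229,.092]]);print(p,(p-[240,0])*2.5)
```

```text
[ 0.5335186  -0.09892157  0.20438768]
[[324.3132745   45.07728211]
 [323.8046232   52.63094261]
 [323.36918467 213.09693892]] [[210.78318624 112.69320528]
 [209.511558   131.57735652]
 [208.42296168 532.7423473 ]]
```

View pics/w6.png

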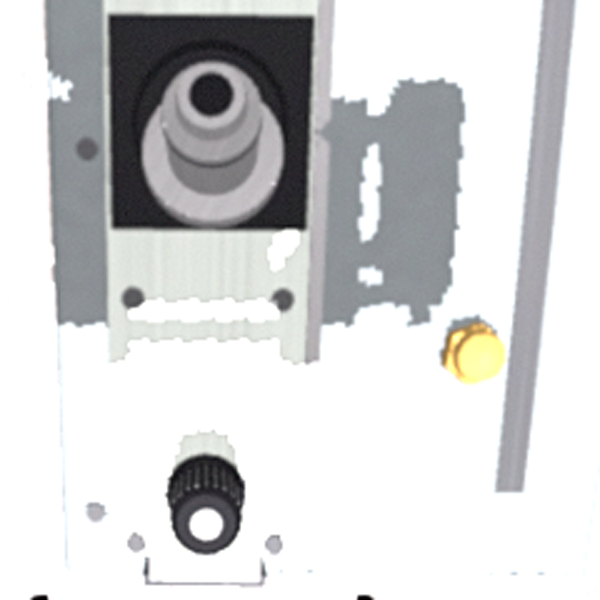

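The nose is at crop (211,95) where (211,113) is expected, so the seat still leans towards +y. The flange's near edge is at crop y≈226, almost at the block's edge (229). I've used all 10 picture views, so from here I work from numbers.

Run:
```python
from h import *
ex=np.array([np.cos(np.radians(-10.4)),np.sin(np.radians(-10.4))]);ey=np.array([-ex[1],ex[0]])
N=np.array([.5567,.0145])
for f,L in (("w5.npz",[("nose",211,91,.109),("nose_l",175,91,.109),("nose_r",247,91,.109),("fl_bot",214,223,.076),("fl_l",142,150,.074),("fl_r",286,150,.074),("blkbot",210,225,.068),("blktop",210,10,.068)]),("w6.npz",[("nose",211,95,.109),("fl_bot",212,226,.076),("fl_l",142,153,.074),("fl_r",284,153,.074),("blkbot",210,229,.068),("blktop",210,16,.068),("pocket rim top",210,42,.068)])):
    d=np.load(f);c={k:d[k] for k in d.files};c["k1"]=float(c["k1"])
    for n,u,v,z in L:
        w=onz(c,240+(u+.5)/2.5-.5,(v+.5)/2.5-.5,z)[:2]-N
        print(f,n,(1000*w@ex).round(1),(1000*w@ey).round(1))
    # predicted pixel of upright home features, and hypotheses (e,theta)
    def pr(yl,zl): 
        p=proj(c,[[*(N+ey*yl/1000),.062+zl/1000]])[0]; return ((p-[240,0])*2.5).round(0)
    print("home: nose",pr(0,46),"flange near top rim",pr(-22,8),"near bottom rim",pr(-22,0),"block -y",pr(-32,6),"hole at hub top",pr(-14,36))
    for th in (4,8,12,16,20):
        t=np.radians(th)
        for e in (14,18,22):
            C=np.array([e-22*np.cos(t),22*np.sin(t)]);a=np.array([np.sin(t),np.cos(t)]);b=np.array([np.cos(t),-np.sin(t)])
            print(th,e,"rimgap",round((e+23.5)*np.tan(t)-6,1),"nose",pr(*(C+46*a))[1],"near",pr(*(C+8*a-22*b))[1],pr(*(C-22*b))[1])
```

```text
w5.npz nose -0.2 3.8
w5.npz nose_l -9.8 3.8
w5.npz nose_r 9.4 3.8
w5.npz fl_bot 1.2 -29.1
w5.npz fl_l -21.2 -7.3
w5.npz fl_r 23.4 -7.2
w5.npz blkbot 0.0 -29.4
w5.npz blktop -0.2 33.9
home: nose [211. 106.] flange near top rim [209. 200.] near bottom rim [209. 201.] block -y [209. 232.] hole at hub top [210. 165.]
4 14 rimgap -3.4 nose 124.0 near 223.0 226.0
4 18 rimgap -3.1 nose 108.0 near 210.0 213.0
4 22 rimgap -2.8 nose 92.0 near 197.0 200.0
8 14 rimgap -0.7 nose 110.0 near 220.0 225.0
8 18 rimgap -0.2 nose 94.0 near 207.0 212.0
8 22 rimgap 0.4 nose 78.0 near 193.0 199.0
12 14 rimgap 2.0 nose 96.0 near 216.0 223.0
12 18 rimgap 2.8 nose 79.0 near 203.0 210.0
12 22 rimgap 3.7 nose 63.0 near 189.0 196.0
16 14 rimgap 4.8 nose 81.0 near 211.0 220.0
16 18 rimgap 5.9 nose 65.0 near 198.0 207.0
16 22 rimgap 7.0 nose 48.0 near 184.0 193.0
20 14 rimgap 7.6 nose 66.0 near 206.0 216.0
20 18 rimgap 9.1 nose 50.0 near 192.0 203.0
20 22 rimgap 10.6 nose 33.0 near 178.0 189.0
w6.npz nose -0.2 4.5
w6.npz fl_bot 0.6 -28.4
w6.npz fl_l -21.2 -6.6
w6.npz fl_r 22.9 -6.5
w6.npz blkbot 0.0 -29.1
w6.npz blktop -0.2 33.9
w6.npz pocket rim top -0.2 26.6
home: nose [211. 113.] flange near top rim [209. 205.] near bottom rim [209. 206.] block -y [209. 237.] hole at hub top [210. 170.]
4 14 rimgap -3.4 nose 131.0 near 228.0 231.0
4 18 rimgap -3.1 nose 115.0 near 215.0 218.0
4 22 rimgap -2.8 nose 99.0 near 202.0 205.0
8 14 rimgap -0.7 nose 117.0 near 225.0 230.0
8 18 rimgap -0.2 nose 101.0 near 212.0 217.0
8 22 rimgap 0.4 nose 85.0 near 199.0 204.0
12 14 rimgap 2.0 nose 102.0 near 221.0 228.0
12 18 rimgap 2.8 nose 86.0 near 208.0 215.0
12 22 rimgap 3.7 nose 70.0 near 194.0 202.0
16 14 rimgap 4.8 nose 88.0 near 217.0 225.0
16 18 rimgap 5.9 nose 72.0 near 203.0 212.0
16 22 rimgap 7.0 nose 55.0 near 189.0 199.0
20 14 rimgap 7.6 nose 73.0 near 211.0 222.0
20 18 rimgap 9.1 nose 57.0 near 198.0 208.0
20 22 rimgap 10.6 nose 40.0 near 184.0 195.0
```

The block edges now put the nest about 2.3 mm further along +y than my first estimate. The flange centre is about 9 mm short of it with a lean of about 12°. I'll regrip, lift 3 mm, carry it 8.5 mm along +y and lower.

Emit:
drive_tool(series=[[[0.55, 2.79, 0], 0], [[0.55, 2.79, 0], 0], [[0.55, 2.79, 0], 0], [[0.55, 2.79, 0], 0], [[0, 0, -4], 0], [[0, 0, -4], 0], [[0, 0, -2], 0], [[0, 0, -1.7], 0], [[0, 0, 0], 0], [[0, 0, 0], 0]])

```text
time: 26.75
ee_pos: [0.5561, 0.0119, 0.0884]
eef_rot: [0.768, 0.64, 0.001, 0.0]
ft_force: [-0.1, 0.0, 0.3]
width: 0.0521
grip_force: 0.0
```

Emit:
drive_tool(series=[[[0, 0, 0], 0], [[0, 0, 0], 0], [[0, 0, 0], 0], [[0, 0, 0], 0], [[0, 0, 0], 0], [[0, 0, 0], 0], [[0, 0, 0], 0], [[0, 0, 0.15], 0], [[0, 0, 0.15], 0], [[0, 0, 0], 0]], hand=1, newtons=15)

```text
time: 28.0
ee_pos: [0.5552, 0.012, 0.0903]
eef_rot: [0.768, 0.64, -0.0, -0.0]
ft_force: [0.0, -0.2, -2.1]
width: 0.0281
grip_force: 15.0
```

Emit:
drive_tool(series=[[[0.05, 0.28, 0], 0], [[0.05, 0.28, 0], 0], [[0.05, 0.28, 0], 0], [[0, 0, 0], 0], [[0, 0, -0.1], 0], [[0, 0, -0.1], 0], [[0, 0, -0.1], 0], [[0, 0, 0], 0], [[0, 0, 0], 0], [[0, 0, 0], 0]])

```text
time: 29.25
ee_pos: [0.5569, 0.0203, 0.0874]
eef_rot: [0.768, 0.64, 0.0, 0.0]
ft_force: [-0.1, -1.5, 0.0]
width: 0.0274
grip_force: 15.0
```

Emit:
drive_tool(series=[[[0, 0, -0.1], 0], [[0, 0, -0.1], 0], [[0, 0, -0.1], 0], [[0, 0, 0], 0], [[0, 0, 0], 0], [[0, 0, 0], 0], [[0, 0, 0], 0], [[0, 0, 0], 0], [[0, 0, 0], 0], [[0, 0, 0], 0]], newtons=4)

```text
time: 30.5
ee_pos: [0.5569, 0.0205, 0.0843]
eef_rot: [0.768, 0.64, -0.0, -0.0]
ft_force: [-0.2, 0.6, -1.0]
width: 0.0284
grip_force: 4.0
```

Emit:
drive_tool(series=[[[0, 0, 0], 0], [[0, 0, 0], 0], [[0, 0, 0], 0], [[0, 0, 0], 0], [[0, 0, 3], 0], [[0, 0, 4], 0], [[0, 0, 4], 0], [[0, 0, 1], 0], [[0, 0, 0], 0], [[0, 0, 0], 0]], hand=0.4)

```text
time: 31.75
ee_pos: [0.5563, 0.0206, 0.2032]
eef_rot: [0.768, 0.64, -0.001, -0.0]
ft_force: [0.2, -0.1, -0.3]
width: 0.0524
grip_force: 0.0
```

Emit:
drive_tool(series=[[[-0.6, -3, 0], 0], [[-0.6, -3, 0], 0], [[-0.6, -3, 0], 0], [[-0.6, -3, 0], 0], [[0, 0, 0], 0], [[0, 0, 0], 0], [[0, 0, 0], 0], [[0, 0, 0], 0], [[0, 0, 0], 0], [[0, 0, 0], 0]])

```text
time: 33.0
ee_pos: [0.533, -0.0994, 0.2044]
eef_rot: [0.768, 0.641, 0.0, 0.0]
ft_force: [-0.4, 0.5, 0.3]
width: 0.0523
grip_force: 0.0
```

Run:
```python
from h import *
s=r.read_state();print(s["ee_pos"])
c=cam("wrist");np.savez("w7.npz",**{k:c[k] for k in("R","t","K","k1","color")})
g=cv2.cvtColor(c["color"],cv2.COLOR_RGB2GRAY)
print("col323");print(g[0:130,323].tolist());print("col318",g[0:130,318].tolist())
# light blob inside block: seat
for thr in (50,70):
    m=(g>thr).astype(np.uint8);m[:,:286]=0;m[:,362:]=0;m[95:]=0
    n,l,st,ce=cv2.connectedComponentsWithStats(m)
    print([(st[i].tolist(),ce[i].round(1).tolist()) for i in range(1,n) if st[i,4]>100])
m=(g<35).astype(np.uint8);m[130:]=0
n,l,st,ce=cv2.connectedComponentsWithStats(m)
print("dark",[(st[i].tolist(),ce[i].round(1).tolist()) for i in range(1,n) if st[i,4]>40])
p=proj(c,[[.5567,.0145,.108],[.5571,.0168,.108]]);print(p)
```

```text
[ 0.53296227 -0.09941053  0.20436766]
col323
[118, 118, 120, 118, 98, 53, 20, 19, 21, 20, 21, 21, 20, 20, 20, 16, 10, 19, 57, 97, 104, 99, 88, 85, 86, 85, 94, 101, 103, 101, 81, 46, 22, 19, 21, 22, 21, 21, 23, 21, 20, 23, 22, 20, 23, 22, 20, 20, 27, 60, 89, 99, 98, 93, 78, 63, 63, 72, 76, 76, 76, 76, 74, 61, 54, 57, 63, 80, 95, 99, 99, 97, 98, 94, 96, 96, 92, 79, 52, 25, 14, 17, 18, 19, 19, 22, 20, 18, 16, 14, 39, 83, 112, 115, 114, 114, 114, 114, 113, 113, 115, 113, 112, 114, 114, 114, 113, 115, 115, 114, 114, 114, 112, 114, 113, 113, 113, 112, 113, 107, 133, 200, 222, 221, 222, 221, 215, 199, 147, 114]
col318 [118, 118, 120, 119, 97, 52, 24, 17, 21, 21, 22, 24, 22, 20, 22, 19, 14, 12, 33, 73, 99, 99, 92, 89, 88, 89, 89, 92, 98, 101, 103, 100, 81, 50, 26, 19, 19, 18, 19, 18, 20, 18, 20, 19, 19, 24, 37, 64, 90, 102, 103, 102, 91, 74, 63, 66, 72, 77, 76, 76, 76, 76, 69, 57, 58, 62, 75, 94, 97, 97, 97, 97, 96, 96, 96, 96, 89, 67, 32, 17, 13, 18, 18, 18, 17, 18, 19, 22, 19, 16, 41, 86, 113, 116, 115, 113, 114, 113, 113, 114, 114, 114, 114, 114, 113, 114, 112, 115, 114, 114, 114, 115, 115, 114, 114, 114, 113, 114, 112, 112, 108, 136, 201, 224, 224, 225, 218, 156, 115, 111]
[([286, 0, 76, 6, 429], [324.9, 2.3]), ([296, 18, 56, 61, 2430], [323.2, 48.6]), ([286, 90, 76, 5, 313], [322.8, 92.4])]
[([286, 0, 76, 6, 387], [324.1, 2.1]), ([296, 19, 55, 59, 2121], [323.1, 47.9]), ([286, 91, 76, 4, 297], [322.8, 92.5])]
dark [([285, 6, 80, 85, 3854], [324.8, 46.9]), ([316, 32, 16, 17, 212], [323.6, 39.8])]
[[324.94641052  44.0740436 ]
 [324.92962346  40.38121356]]
```

Run:
```python
from h import *
d=np.load("w7.npz");c={k:d[k] for k in d.files};c["k1"]=float(c["k1"])
ex=np.array([np.cos(np.radians(-10.4)),np.sin(np.radians(-10.4))]);ey=np.array([-ex[1],ex[0]]);N=np.array([.5567,.0145])
for n,u,v,z in [("blk+y",324,5,.068),("blk-y",324,90.4,.068),("blk-x",284.5,48,.068),("blk+x",364.5,48,.068),("hole",323.6,39.8,.108),("flnear",323,78.2,.070),("flleft",295.5,50,.070),("flright",351.5,50,.070),("knobtop",323,212,.092)]:
    w=onz(c,u,v,z)[:2]-N;print(n,(1000*w@ex).round(1),(1000*w@ey).round(1))
g=cv2.cvtColor(c["color"],cv2.COLOR_RGB2GRAY)
m=(g<60).astype(np.uint8);m[:150]=0;m[240:]=0
n,l,st,ce=cv2.connectedComponentsWithStats(m)
print([(st[i].tolist(),ce[i].round(1).tolist()) for i in range(1,n) if st[i,4]>40])
for row in (45,50,55): print(g[row,284:366].tolist())
```

```text
blk+y -0.4 34.1
blk-y -0.1 -29.1
blk-x -31.3 3.0
blk+x 31.6 3.2
hole -0.9 2.7
flnear -1.0 -19.8
flleft -22.5 1.3
flright 21.2 1.4
knobtop -0.8 -124.6
[([307, 181, 31, 40, 822], [322.3, 198.6])]
[59, 29, 17, 21, 18, 19, 22, 20, 20, 15, 17, 45, 82, 97, 100, 99, 99, 98, 98, 94, 85, 82, 82, 83, 81, 78, 68, 75, 93, 101, 102, 100, 80, 43, 24, 19, 19, 22, 22, 22, 18, 21, 21, 18, 18, 20, 38, 73, 95, 101, 103, 97, 76, 68, 75, 80, 80, 80, 78, 81, 96, 100, 99, 99, 99, 101, 92, 64, 29, 13, 15, 15, 19, 22, 21, 22, 20, 19, 17, 23, 52, 88]
[71, 31, 17, 20, 17, 21, 19, 19, 19, 18, 19, 49, 86, 99, 100, 99, 99, 98, 98, 96, 88, 74, 75, 77, 78, 79, 79, 75, 67, 63, 71, 87, 98, 102, 103, 103, 101, 99, 95, 89, 90, 94, 96, 99, 101, 100, 100, 99, 90, 75, 63, 65, 74, 77, 78, 79, 78, 77, 80, 95, 99, 100, 98, 98, 99, 100, 92, 63, 28, 14, 16, 13, 20, 23, 22, 20, 19, 18, 20, 26, 57, 84]
[70, 34, 17, 20, 20, 19, 20, 20, 18, 16, 16, 23, 57, 90, 99, 98, 96, 98, 98, 99, 100, 99, 92, 71, 66, 73, 78, 77, 78, 76, 77, 78, 72, 71, 66, 63, 61, 63, 61, 63, 64, 63, 63, 63, 64, 66, 68, 73, 75, 75, 76, 77, 78, 78, 75, 69, 79, 95, 99, 98, 98, 99, 98, 99, 100, 96, 72, 34, 15, 13, 15, 18, 20, 19, 20, 21, 21, 22, 17, 31, 67, 94]
```

The block centre is at (0.1, 2.5) mm and the seat at (-0.8, 2.5) mm in the same axes. The nose is over the flange and the flange width is right for home height, so the seat is home and upright. The knob is at about (0.5346, -0.106). Next I'll locate the lens axis from the first top picture while I move to the knob.

Run:
```python
from h import *
c=cam("top");im=cv2.imread("pics/top0.png")
ex=np.array([np.cos(np.radians(-10.4)),np.sin(np.radians(-10.4))]);ey=np.array([-ex[1],ex[0]]);N=np.array([.5571,.0170])
def loc(u,v,z): 
    w=onz(c,u,v,z)[:2]-N; return (1000*w@ex).round(1),(1000*w@ey).round(1)
g=cv2.cvtColor(im,cv2.COLOR_BGR2GRAY)
print(g[166:200,240:280])
for z in (.178,.19): print(z,loc(260,180.3,z))
print("r px", proj(c,[[*(N+ey*.13+ex*.033),.18],[*(N+ey*.13-ex*.033),.18],[*(N+ey*.13+ey*.033),.18],[*(N+ey*.13-ey*.033),.18],[*(N+ey*.13),.18]]).round(1).tolist())
# block and knob in top0 for a bias check
m=(g<40).astype(np.uint8);n,l,st,ce=cv2.connectedComponentsWithStats(m)
for i in range(1,n):
    if 295<ce[i][0]<360 and 180<ce[i][1]<215 and st[i,4]>15: print(st[i],ce[i],loc(*ce[i],.068))
```

```text
[[ 43  78 103 ...  71  73  72]
 [ 51  85 106 ...  71  73  72]
 [ 57  92 109 ...  71  71  72]
 ...
 [ 69  70  70 ... 120 120 119]
 [ 71  71  71 ... 121 120 120]
 [ 71  72  72 ... 119 117 118]]
0.178 (np.float64(1.2), np.float64(131.9))
0.19 (np.float64(-0.1), np.float64(130.0))
r px [[263.0, 169.1], [258.0, 192.4], [248.8, 178.4], [272.2, 183.1], [260.5, 180.8]]
[298 184  24  23 416] [309.18269231 195.07451923] (np.float64(-0.9), np.float64(-4.3))
[346 200   9   9  43] [349.44186047 203.97674419] (np.float64(-3.3), np.float64(-127.4))
```

Emit:
drive_tool(series=[[[0.08, -0.33, 0], 0], [[0.08, -0.33, -2], 0], [[0, 0, -3], 0], [[0, 0, -3], 0], [[0, 0, -2.5], 0], [[0, 0, -2], 0], [[0, 0, -0.7], 0], [[0, 0, 0], 0], [[0, 0, 0], 0], [[0, 0, 0], 0]])

```text
time: 34.35
ee_pos: [0.535, -0.1062, 0.073]
eef_rot: [0.768, 0.64, 0.001, 0.0]
ft_force: [-0.5, 0.1, -1.1]
width: 0.0519
grip_force: 0.0
```

Emit:
drive_tool(series=[[[0, 0, -0.4], 0], [[0, 0, 0], 0], [[0, 0, 0], 0], [[0, 0, 0], 0], [[0, 0, 0], 0], [[0, 0, 0], 0], [[0, 0, 0], 0], [[0, 0, 0], 0], [[0, 0, 0], 0], [[0, 0, 0], 0]], hand=1, newtons=25)

```text
time: 35.6
ee_pos: [0.5336, -0.1061, 0.0683]
eef_rot: [0.768, 0.64, -0.0, -0.001]
ft_force: [-5.2, 0.8, 5.2]
width: 0.0229
grip_force: 25.0
```

Emit:
drive_tool(series=[[[0.11, 0.59, 0], 0], [[0.22, 1.18, 0], 0], [[0.25, 1.38, 0], 0], [[0.25, 1.38, 0], 0], [[0.25, 1.38, 0], 0], [[0.25, 1.38, 0], 0], [[0.25, 1.38, 0], 0], [[0.22, 1.18, 0], 0], [[0.14, 0.79, 0], 0], [[0.07, 0.39, 0], 0]])

```text
time: 36.85
ee_pos: [0.5546, 0.0038, 0.0683]
eef_rot: [0.768, 0.64, -0.0, 0.0]
ft_force: [-0.7, -3.9, -0.8]
width: 0.0228
grip_force: 25.0
```

Emit:
drive_tool(series=[[[0.04, 0.2, 0], 0], [[0.04, 0.2, 0], 0], [[0.04, 0.2, 0], 0], [[0.02, 0.1, 0], 0], [[0.02, 0.1, 0], 0], [[0, 0, 0], 0], [[0, 0, 0], 0], [[0, 0, 0], 0], [[0, 0, 0], 0], [[0, 0, 0], 0]])

```text
time: 38.1
ee_pos: [0.5563, 0.0125, 0.0683]
eef_rot: [0.768, 0.641, 0.0, -0.0]
ft_force: [1.4, 1.1, -2.0]
width: 0.0231
grip_force: 25.0
```

Run:
```python
from h import *
s=r.read_state();print(s["ee_pos"],s["ft_force"].round(2),s["joint_positions"].round(2))
```

```text
[0.55625111 0.01248616 0.06834996] [ 1.39  1.12 -2.04] [-0.93  0.54  1.05  1.86 -0.53  1.05  0.15]
```

Emit:
drive_tool(series=[[[0.02, 0.1, 0], 0], [[0.02, 0.1, 0], 0], [[0.02, 0.1, 0], 0], [[0.01, 0.1, 0], 0], [[0, 0, 0], 0], [[0, 0, 0], 0], [[0, 0, 0], 0], [[0, 0, 0], 0], [[0, 0, 0], 0], [[0, 0, 0], 0]])

```text
time: 39.35
ee_pos: [0.557, 0.0164, 0.0684]
eef_rot: [0.768, 0.641, 0.0, -0.0]
ft_force: [0.6, 0.1, -3.9]
width: 0.0237
grip_force: 25.0
```

Emit:
drive_tool(series=[[[0.02, 0.1, 0], 0], [[0.02, 0.1, 0], 0], [[0.02, 0.1, 0], 0], [[0, 0, 0], 0], [[0, 0, 0], 0], [[0, 0, 0], 0], [[0, 0, 0], 0], [[0, 0, 0], 0], [[0, 0, 0], 0], [[0, 0, 0], 0]])

```text
time: 40.6
ee_pos: [0.5576, 0.0193, 0.0684]
eef_rot: [0.768, 0.64, 0.0, -0.0]
ft_force: [1.9, 1.3, -2.1]
width: 0.0232
grip_force: 25.0
```

Emit:
drive_tool(series=[[[0.02, 0.1, 0], 0], [[0.02, 0.1, 0], 0], [[0, 0, 0], 0], [[0, 0, 0], 0], [[0, 0, 0], 0], [[0, 0, 0], 0], [[0, 0, 0], 0], [[0, 0, 0], 0], [[0, 0, 0], 0], [[0, 0, 0], 0]])

```text
time: 41.85
ee_pos: [0.5579, 0.0213, 0.0684]
eef_rot: [0.768, 0.64, 0.0, -0.0]
ft_force: [1.4, 0.6, -3.1]
width: 0.0229
grip_force: 25.0
```

Emit:
drive_tool(series=[[[0.02, 0.1, 0], 0], [[0.02, 0.1, 0], 0], [[0, 0, 0], 0], [[0, 0, 0], 0], [[0, 0, 0], 0], [[0, 0, 0], 0], [[0, 0, 0], 0], [[0, 0, 0], 0], [[0, 0, 0], 0], [[0, 0, 0], 0]])

```text
time: 43.1
ee_pos: [0.5584, 0.0236, 0.0684]
eef_rot: [0.768, 0.641, 0.0, -0.0]
ft_force: [2.0, 5.0, -2.6]
width: 0.023
grip_force: 25.0
```

The tool is now being pulled forward with 5 N, so the ball is on the notch's near flank. I'll step on by 2 mm, then ease the fingers.

Emit:
drive_tool(series=[[[0.02, 0.1, 0], 0], [[0.02, 0.1, 0], 0], [[0, 0, 0], 0], [[0, 0, 0], 0], [[0, 0, 0], 0], [[0, 0, 0], 0], [[0, 0, 0], 0], [[0, 0, 0], 0], [[0, 0, 0], 0], [[0, 0, 0], 0]])

```text
time: 44.35
ee_pos: [0.5587, 0.0252, 0.0684]
eef_rot: [0.768, 0.64, 0.0, -0.0]
ft_force: [0.7, 4.5, -2.3]
width: 0.0231
grip_force: 25.0
```

Emit:
drive_tool(series=[[[0, 0, 0], 0], [[0, 0, 0], 0], [[0, 0, 0], 0], [[0.03, 0.15, 0], 0], [[0, 0, 0], 0], [[0, 0, 0], 0], [[0, 0, 0], 0], [[0, 0, 0], 0], [[0, 0, 0], 0], [[0, 0, 0], 0]], hand=0.62)

```text
time: 45.6
ee_pos: [0.559, 0.0266, 0.0684]
eef_rot: [0.768, 0.64, 0.0, 0.0]
ft_force: [0.5, 0.3, 0.2]
width: 0.0332
grip_force: 0.0
```

Emit:
drive_tool(series=[[[0, 0, 0], 0], [[0, 0, 0], 0], [[0, 0, 0], 0], [[0, 0, 0], 0], [[0, 0, 0], 0], [[0, 0, 0], 0], [[0, 0, 0], 0], [[0, 0, 0], 0], [[0, 0, 0], 0], [[0, 0, 0], 0]], hand=1, newtons=12)

```text
time: 46.85
ee_pos: [0.559, 0.0266, 0.0684]
eef_rot: [0.768, 0.64, 0.0, 0.0]
ft_force: [-0.5, 0.1, 1.5]
width: 0.0236
grip_force: 12.0
```

Run:
```python
from h import *
s=r.read_state();print(s["time"],s["ee_pos"],s["ft_force"].round(2),s["grip_force"],s["width"])
ex=np.array([np.cos(np.radians(-10.4)),np.sin(np.radians(-10.4))]);ey=np.array([-ex[1],ex[0]])
c=cam("wrist");np.savez("w8.npz",**{k:c[k] for k in("R","t","K","k1","color")});save(c,"pics/w8.png")
g=cv2.cvtColor(c["color"],cv2.COLOR_RGB2GRAY)
# knob from TCP; predicted nest 125 ahead
N=s["ee_pos"][:2]+ey*.125
for y in(0,):
    print(proj(c,[[*(N),.108],[*(N),.068],[*(N-ey*.032),.068],[*(N-ey*.022),.070]]).round(1))
for u in (310,323,335): print(u,g[0:110,u].tolist())
c=cam("top");g=cv2.cvtColor(c["color"],cv2.COLOR_RGB2GRAY);cv2.imwrite("pics/t9.png",g)
print("top pred knob/nest",proj(c,[[*s["ee_pos"][:2],.092],[*N,.068]]).round(1))
```

```text
46.85 [0.55900708 0.02660104 0.06836315] [-0.48  0.08  1.51] 12.000041333958507 0.023638969828740655
[[321.2 -61.4]
 [321.  -16.6]
 [320.9  67.2]
 [320.9  41. ]]
310 [69, 63, 58, 47, 39, 52, 63, 65, 64, 63, 64, 65, 63, 63, 63, 64, 65, 62, 66, 81, 98, 103, 103, 102, 101, 100, 101, 100, 103, 102, 102, 101, 102, 100, 101, 101, 99, 100, 99, 89, 76, 66, 62, 49, 28, 18, 16, 17, 17, 20, 20, 20, 22, 19, 18, 22, 20, 19, 19, 21, 21, 20, 21, 19, 19, 21, 21, 12, 11, 14, 59, 110, 118, 115, 115, 114, 114, 113, 114, 114, 116, 114, 114, 114, 114, 114, 115, 115, 114, 112, 115, 114, 114, 114, 115, 114, 114, 114, 114, 114, 114, 114, 114, 113, 115, 115, 113, 115, 113, 114]
323 [77, 73, 67, 64, 57, 45, 44, 57, 65, 65, 65, 64, 64, 64, 66, 64, 65, 64, 65, 64, 65, 82, 101, 105, 105, 103, 104, 101, 102, 102, 100, 100, 101, 100, 101, 99, 99, 99, 99, 99, 95, 80, 66, 63, 55, 35, 22, 18, 21, 17, 16, 20, 19, 18, 20, 19, 19, 19, 21, 22, 21, 21, 21, 18, 18, 21, 22, 17, 11, 10, 53, 108, 116, 113, 112, 113, 113, 112, 113, 111, 112, 112, 113, 112, 112, 113, 112, 112, 112, 111, 112, 111, 112, 111, 112, 113, 112, 112, 112, 111, 112, 112, 112, 112, 113, 112, 112, 113, 114, 113]
335 [63, 61, 51, 42, 49, 60, 63, 62, 62, 62, 62, 63, 63, 63, 61, 62, 61, 63, 80, 97, 99, 100, 100, 101, 100, 102, 101, 102, 102, 101, 102, 102, 102, 101, 101, 101, 101, 101, 98, 86, 70, 65, 60, 41, 24, 19, 14, 15, 18, 19, 23, 22, 22, 21, 20, 20, 20, 20, 22, 21, 22, 19, 19, 16, 21, 20, 21, 18, 14, 9, 52, 107, 117, 117, 115, 115, 116, 114, 114, 114, 115, 116, 115, 115, 115, 116, 115, 114, 114, 116, 115, 116, 115, 115, 114, 116, 115, 115, 116, 115, 115, 116, 115, 115, 116, 115, 116, 115, 116, 115]
top pred knob/nest [[304.3 192.9]
 [263.7 185.6]]
```

Emit:
drive_tool(series=[[[0.03, 0.15, 0], 0], [[0, 0, 0], 0], [[0, 0, 0], 0], [[0, 0, 0], 0], [[0, 0, 0], 0], [[0, 0, 0], 0], [[0, 0, 0], 0], [[0, 0, 0], 0], [[0, 0, 0], 0], [[0, 0, 0], 0]])

```text
time: 48.2
ee_pos: [0.5591, 0.0272, 0.0683]
eef_rot: [0.768, 0.64, -0.0, 0.0]
ft_force: [-1.9, -5.2, 1.6]
width: 0.0238
grip_force: 12.0
```

The slide pushes back with 5 N after 0.6 mm, so the ball is in the notch. I'll ease off so it can centre, return the arm and regrip.

Emit:
drive_tool(series=[[[-0.03, -0.15, 0], 0], [[0, 0, 0], 0], [[0, 0, 0], 0], [[0, 0, 0], 0], [[0, 0, 0], 0], [[0, 0, 0], 0], [[0, 0, 0], 0], [[0, 0, 0], 0], [[0, 0, 0], 0], [[0, 0, 0], 0]], hand=0.62)

```text
time: 49.45
ee_pos: [0.559, 0.0266, 0.0684]
eef_rot: [0.768, 0.64, 0.0, 0.0]
ft_force: [-0.1, 0.0, -0.0]
width: 0.033
grip_force: 0.0
```

Emit:
drive_tool(series=[[[0, 0, 0], 0], [[0, 0, 0], 0], [[0, 0, 0], 0], [[0, 0, 0], 0], [[0, 0, 0], 0], [[0, 0, 0], 0], [[0, 0, 0], 0], [[0, 0, 0], 0], [[0, 0, 0], 0], [[0, 0, 0], 0]], hand=1, newtons=12)

```text
time: 50.7
ee_pos: [0.559, 0.0266, 0.0684]
eef_rot: [0.768, 0.64, -0.0, 0.0]
ft_force: [-1.4, -0.2, 0.0]
width: 0.0234
grip_force: 12.0
```

Run:
```python
from h import *
s=r.read_state();print(s["time"],s["ee_pos"],s["ft_force"].round(2),s["grip_force"],s["width"])
c=cam("wrist");g=cv2.cvtColor(c["color"],cv2.COLOR_RGB2GRAY);print(g[36:76,323].tolist())
if abs(s["ft_force"][1])<2.5 and s["grip_force"]>8: print(r.close_job())
```

```text
50.7 [0.5589845  0.02659616 0.06835193] [-1.39 -0.15  0.05] 11.999992596684024 0.023386455833768735
[99, 99, 100, 97, 84, 69, 62, 60, 47, 29, 19, 18, 17, 18, 20, 20, 18, 20, 18, 22, 20, 22, 24, 21, 22, 19, 21, 18, 18, 17, 18, 19, 6, 28, 72, 110, 115, 112, 111, 112]
the job is handed in; nothing more can be done
None
```

I handed the job in at 50.7 s: by camera and force readings the seat stands home in the pocket (it took three tries), the slide is in its notch, and the knob is gripped at 12 N; no verdict was returned.

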